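# Dip the slip tank and present the gauge

## Task

Take the dip gauge off its wooden rest by the handle, slide its rod into the slanting guide tube of the slip tank and push gently until you feel the collar stop squarely on the tube's mouth, keeping it lightly pressed there for a moment. Then draw the rod right out and finish still holding the gauge: level, graduated face up, its tip over the middle of the small white bowl and about 5 cm above its rim, still and touching nothing else. Knock and shift nothing else on the bench, and never let the gauge fall.

Things in the scene. Friction and masses are not known exactly. Their poses are not given: they have to be found in the camera images.
- gauge: Dip gauge, about 0.09 kg. Origin on its axis at the collar's stop face; +y to the tip, +z the face with dark ticks (up at the start). y 0 to 130 mm: round aluminium rod 10 mm thick, last 6 mm tapered; y -6 to 0: steel collar 36 mm across; y -126 to -6: wooden handle, 16 x 16 mm square. Balances at y -30. Lies level in the rest, axis 55 mm up. Grasp the handle near y -60, closing along x.
- tip (a point): The tip of the gauge's rod, on its axis 130 mm from the stop face.
- rest: Fixed light wooden rest, origin on the table: base 66 mm (x) by 215 mm (y -75 to 140), 12 mm high; two forked posts 66 mm high, 12 mm thick, 50 mm wide, open upwards, at y 120 (slot 18 mm, carries the rod) and y -55 mm (slot 24 mm, carries the handle end). The gauge lies along its y axis, tip to +y, stop face at y about 60. Lift it 20 mm to clear the forks.
- tank: Fixed white plastic slip tank with grey lid, 150 mm (x) by 200 mm (y), 162 mm high with the lid and 176 mm with the lid's grip; origin at the centre of its underside. The guide tube sticks out of the middle of its -y wall.
- tube: Fixed steel guide tube, sloping 35 deg down into the tank. Origin: centre of its mouth, 152 mm above the table. +z out of the mouth along the axis, +x level, +y square to both, mostly up. Bore 16 mm, flared to 26 mm over the last 16 mm; outside 26 mm, rim 36 mm; 125 mm long, far end open. Rigid. Collar seated: gauge origin at this origin, gauge +y along -z, gauge +z along +y.
- dish: Loose round white ceramic bowl, 130 mm across the rim, 45 mm high; origin at the centre of its underside.
- pot: Bystander: plaster cup, 72 mm across, 75 mm high, loose.
- cone: Bystander: small white porcelain figure, a cone 42 mm across and 70 mm high, loose.
- jar: Bystander: closed glass jar, 60 mm across, 80 mm high, loose.
Things that resemble listed ones, but are neither listed nor needed, are in the scene too. Of the things like the dish, leave any that is black, red or yellow; of the rest the larger one is meant.

How it is judged:
By the outcome, as a careful person would: the job done as asked, in the order asked, and still so for the second after the job is handed in, while the arm keeps its last pose, push and grip.
It also fails if it takes over 54 s, if anything falls off the work surface, if the arm or the gripper's body presses on something with over 40 N, if the wrist force passes 120 N, or if a joint passes its speed limit or range.

## Robot

A 6-joint arm with a two-finger parallel gripper is mounted at the origin on the work surface. World frame = base frame: x ahead of the robot, y to its left, z up, the work surface at z = 0. Lengths are in m, angles in rad, forces in N, time in s.
With the tool pointing down it reaches from about 0.3 to 0.775 m from the base axis. Payload 14.6 kg.
Tool frame: the origin (TCP) lies at the very end of the fingers, on their centre line; the grasp point (between the pads) lies 19 mm behind it; z points along the fingers, y is the line along which they close (so a half turn about z gives the same grasp; the last joint's range is limited). The gripper opens to 94 mm and grips with 3 to 60 N. Pads are 16 mm wide; open, the fingers measure 119 mm over their backs; the gripper's body (75 mm by 177 mm) begins 78 mm behind the grasp point.
Start: joints at [-1.204, 0.3, 1.521, -0, 1.321, -0.067], TCP at [0.231, -0.499, 0.205] pointing down, gripper open.
Joint ranges: [-3.03, 3.03], [-0.79, 2.21], [0.23, 2.52], [-1.04, 4.18], [0, 3.07], [-2.55, 2.55]. Speed limits (rad/s): [2.22, 2.22, 2.57, 3.14, 3.14, 3.14].

## Interface

Orientations are given as [roll, pitch, yaw] about the fixed x, y, z axes, in that order (R = Rz(yaw) Ry(pitch) Rx(roll)).
In Python, from station import ctrl, camera, camera_info, finder gives the robot as it stands.
- The arm moves only by the tool carry_out, never from a script. Its argument "motion" is a list of rows, each a list of 2 entries, a list of its own where there are three numbers: the shift along the tool's x, y, z as a fraction of full scale, then the turn about the tool's z as a fraction of full scale. A call has 1 to 12 rows; each row is the pose to reach, as a shift and turn from the pose commanded when the call began, along the tool's axes at that moment, turning the shorter way round; what a row does not reach only later rows make up. Full scale, the value 1, is 200 mm for a shift and 360 degrees for a turn. A row lasts 1/10 s, in which the tool goes at most 50 mm and 8.59 degrees, less where a joint would pass 70% of its speed; a pose out of reach is approached as far as the arm can. A call with a number of a shift or a turn outside -1 to 1 is refused whole. A call with a gripper value outside its range is refused whole. "hand" is the closure, from -1 (fully open) to 1 (shut), set as the call begins (left out, the last holds). The fingers move at their own pace and stop on an object; "force" is the grip in N (left out, the last holds). Time passes only in rows, so rows that repeat a pose let the fingers close. It gives the time, the measured TCP pose, the force, the opening and the grip force at its end, in the units of the state.
- ctrl.get_obs(): the state, without advancing time (a new reading comes with each control period).
- camera(name): name is "scene" or "top"; returns (picture, depth): 400x640x3 uint8, blue, green, red; 400x640 float32, m along the optical axis (not along the pixel's ray), 0 where there is no reading.
- camera_info(name): a dict with "camera_matrix" (3x3 intrinsics, pixels), "origin" and "attitude" of the camera in the world. Camera axes: x right, y down, z forward; pixel columns grow to the right and rows downward; lengths in m; the calibration is good to about 2 mm. A picture is of the moment at which its call begins. camera_info takes no time and is no camera call.
- ctrl.hand_in(): hands the job in; it is judged then, once.
Trained networks look in the newest picture that a camera, given by its name, has taken for a name from the list of things; names that differ only in an ending like _2 or _b are one class to them, and where a whole thing is asked for, a point or a joint stands for the part that bears it (a point fixed in the world has none). Each returns a list of dicts, best first, with "conf" (0 to 1); they miss things now and then, are a little off and sometimes report something else, mostly with a low value. They report only what shows in the picture. A call takes as long as a camera call. They do not tell look-alikes from the thing itself.
- finder.boxes_of(camera, query): "location" ([column, row] in pixels, amid what is visible of it).
- finder.cut_out(camera, query): "mask" (400x640 bool, what is visible of it) and "location" ([column, row] in pixels, amid what is visible of it).
- finder.pinpoint(camera, query): "location" ([column, row] in pixels: a listed point, or the origin of a listed thing).
The state is a dict: "time_s": time; "qpos": joint angles; "joint_vel": joint speeds; "tau": joint torques, N m; "ee_pos": TCP position; "eef_rot": TCP orientation; "force": force on the tool from outside, world axes, zero at the start; "moment": the same for the moment, N m; "grip_width": finger opening in m; "grip_force": force on a finger pad.
Only numpy, scipy, OpenCV 4.12 (cv2) and the standard library are available. Lean on these libraries where they do the work, as an engineer would, in place of code of your own. Each camera call takes 0.05 s, during which the arm holds its last target. There are 200 camera calls.

## Working session

There is one attempt and no reset: what is moved stays moved. The work goes in short steps, Python scripts to look and compute and a tool call to move; the robot and the scene stay as the last step left them, time stands still between calls to the robot, and variables do not carry over. Pictures are saved under pics/ and viewed, at most 11 in all, crops included, and the job is handed in when it is done.

Besides the shell and the picture viewer there is one more tool, called after "Call:" by a JSON object that holds its "name" and its "arguments", one argument or row to a line. carry_out: Moves the arm, as the interface text tells. Its arguments: {"type":"object","properties":{"motion":{"type":"array","items":{"type":"array"}},"hand":{"type":"number"},"force":{"type":"number"}},"required":["motion"]}

```bash
ls; mkdir -p pics; python3 - <<'E'
from station import ctrl,camera,camera_info,finder
import cv2,numpy as np
o=ctrl.get_obs();print({k:np.round(v,3).tolist() for k,v in o.items()})
for n in ("scene","top"):
    i=camera_info(n);print(n,i)
    p,d=camera(n);cv2.imwrite(f"pics/{n}0.png",p);np.save(f"{n}0.npy",d)
    for q in ("gauge","tip","rest","tank","tube","dish"):
        r=finder.pinpoint(n,q);print(n,q,[(np.round(x["location"]).tolist(),round(x["conf"],2)) for x in r[:4]])
E
```

```text
pics
{'time_s': 0.0, 'qpos': [-1.204, 0.3, 1.522, 0.0, 1.321, -0.067], 'joint_vel': [0.0, -0.0, -0.001, 0.001, -0.001, -0.001], 'tau': [0.001, -53.181, -35.274, 0.071, 0.024, -0.0], 'ee_pos': [0.231, -0.499, 0.205], 'eef_rot': [-3.14, -0.0, 0.434], 'force': [-0.126, 0.136, 0.935], 'moment': [-0.013, -0.007, -0.001], 'grip_force': 0.0, 'grip_width': 0.094}
scene {'camera_matrix': array([[479.4484092 ,   0.        , 317.01887026],
       [  0.        , 479.4484092 , 196.85948226],
       [  0.        ,   0.        ,   1.        ]]), 'origin': array([1.32892204, 0.21596488, 0.90010434]), 'attitude': array([-2.34650122,  0.0056234 ,  1.91998219])}
scene gauge [([297.0, 184.0], 0.69)]
scene tip [([346.0, 189.0], 0.65)]
scene rest [([278.0, 198.0], 0.56)]
scene tank [([436.0, 256.0], 0.77)]
scene tube [([385.0, 190.0], 0.69)]
scene dish [([296.0, 264.0], 0.88), ([244.0, 232.0], 0.87), ([208.0, 171.0], 0.67), ([361.0, 296.0], 0.6)]
top {'camera_matrix': array([[408.14688789,   0.        , 308.2630635 ],
       [  0.        , 408.14688789, 200.33294018],
       [  0.        ,   0.        ,   1.        ]]), 'origin': array([ 0.42649056, -0.04781593,  1.11876265]), 'attitude': array([-2.98358174, -0.02043112, -1.55379277])}
top gauge [([338.0, 240.0], 0.66)]
top tip [([286.0, 247.0], 0.88), ([356.0, 239.0], 0.69)]
top rest [([360.0, 237.0], 0.95)]
top tank [([336.0, 240.0], 0.64)]
top tube [([243.0, 215.0], 0.56)]
top dish [([372.0, 186.0], 0.96), ([301.0, 114.0], 0.76), ([309.0, 299.0], 0.71), ([309.0, 166.0], 0.65)]
```

View pics/scene0.png

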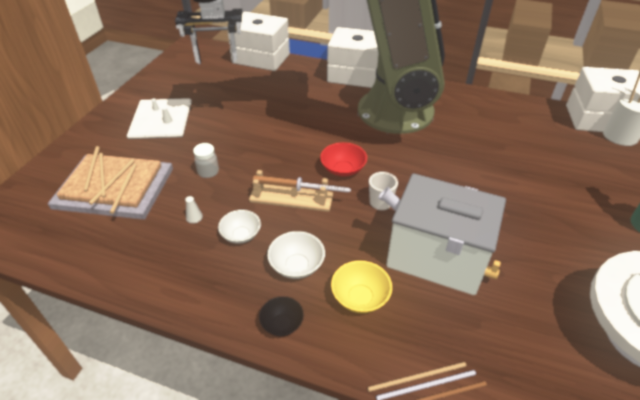

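View pics/top0.png

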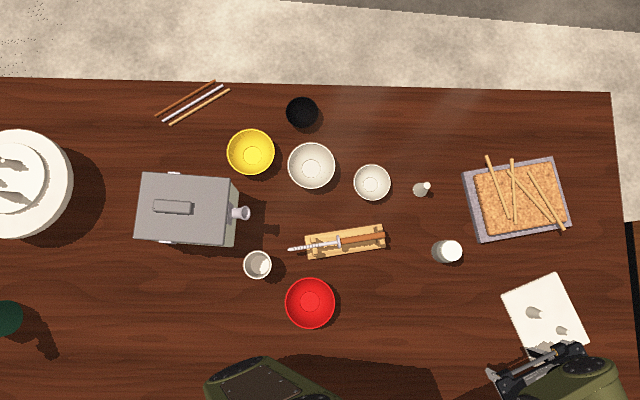

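The scene view shows the rest with the gauge near (297,186), the tube mouth near (388,198), and the large white bowl at (296,256). In the top view the rod tip is at (289,249), the handle end at (383,236), the collar near (338,241), the tube mouth at (243,213) pointing right, the pot at (258,265), and the 130 mm bowl at (311,166). The red, yellow, black and smaller white bowls are decoys.

```bash
cat > h.py <<'E'
import numpy as np,cv2
from scipy.spatial.transform import Rotation as R
from station import ctrl,camera,camera_info,finder
def cam(n):
    i=camera_info(n);return i["camera_matrix"],np.array(i["origin"]),R.from_euler("xyz",i["attitude"]).as_matrix()
def pts(n,d):
    K,o,A=cam(n);v,u=np.mgrid[:400,:640]
    X=np.stack([(u-K[0,2])/K[0,0]*d,(v-K[1,2])/K[1,1]*d,d],-1)
    return X@A.T+o
def ray(n,uv):
    K,o,A=cam(n);r=A@np.array([(uv[0]-K[0,2])/K[0,0],(uv[1]-K[1,2])/K[1,1],1]);return o,r/np.linalg.norm(r)
def tri(a,b):
    (o1,r1),(o2,r2)=ray("scene",a),ray("top",b)
    s=np.linalg.lstsq(np.stack([r1,-r2],1),o2-o1,rcond=None)[0]
    p,q=o1+s[0]*r1,o2+s[1]*r2;return (p+q)/2,np.linalg.norm(p-q)
def proj(n,P):
    K,o,A=cam(n);c=(np.atleast_2d(P)-o)@A;return c[:,:2]/c[:,2:]*K[0,0]+K[:2,2]
E
python3 - <<'E'
from h import *
for n in("scene","top"):
    camera(n)
    d=np.load(f"{n}0.npy");P=pts(n,d);print(n)
    for q in("gauge","rest","tank","tube","dish","pot","cone","jar"):
        for r in finder.cut_out(n,q)[:5]:
            m=r["mask"]&(d>0)
            if m.sum()<5: continue
            X=P[m];c=X.mean(0);xy=X[:,:2]-X[:,:2].mean(0);w,V=np.linalg.eigh(xy.T@xy)
            t=xy@V[:,1]
            rc=cv2.minAreaRect((X[:,:2]*1000).astype(np.float32))
            print(q,round(r["conf"],2),np.round(r["location"]),m.sum(),"c",c.round(3),"z",np.percentile(X[:,2],[2,50,98]).round(3),"ang",np.degrees(np.arctan2(V[1,1],V[0,1])).round(1),"rect",np.round(rc[0]),np.round(rc[1]),round(rc[2],1))
for n in("scene","top"):
    p=cv2.imread(f"pics/{n}0.png")
    x,y,w,h=(240,150,170,80) if n=="scene" else (225,190,170,90)
    cv2.imwrite(f"pics/{n}c.png",cv2.resize(p[y:y+h,x:x+w],None,fx=4.6,fy=4.6,interpolation=cv2.INTER_CUBIC))
E
```

```text
scene
gauge 0.65 [285. 183.] 665 c [ 0.489 -0.157  0.051] z [-0.002  0.059  0.069] ang 103.3 rect [ 468. -158.] [103. 281.] 8.6
rest 0.81 [294. 198.] 1660 c [ 0.502 -0.16   0.018] z [0.002 0.012 0.066] ang 101.0 rect [ 490. -166.] [ 89. 215.] 12.5
tank 0.62 [444. 230.] 10205 c [0.597 0.236 0.126] z [0.009 0.16  0.176] ang 83.4 rect [537. 231.] [292. 230.] 78.9
tube 0.52 [390. 198.] 263 c [0.554 0.103 0.145] z [0.124 0.146 0.165] ang -153.8 rect [488.  80.] [173.  47.] 18.8
dish 0.87 [242. 224.] 1071 c [ 0.646 -0.241  0.018] z [0.    0.016 0.036] ang 154.0 rect [ 646. -231.] [100. 122.] 66.0
dish 0.84 [362. 286.] 2440 c [0.718 0.092 0.022] z [0.002 0.02  0.046] ang 94.6 rect [716.  89.] [163. 128.] 21.1
dish 0.72 [346. 163.] 1225 c [ 0.319 -0.076  0.024] z [0.002 0.024 0.046] ang -163.2 rect [307. -78.] [186. 126.] 12.4
dish 0.71 [299. 252.] 2091 c [ 0.684 -0.075  0.023] z [0.001 0.021 0.046] ang 168.6 rect [675. -73.] [171. 127.] 7.7
dish 0.61 [280. 316.] 1350 c [ 0.843 -0.046  0.016] z [0.002 0.014 0.033] ang 100.9 rect [851. -42.] [91. 89.] 71.9
pot 0.97 [380. 185.] 688 c [0.428 0.
[... 1592 characters left out ...]
0.9
dish 0.59 [309. 161.] 1766 c [ 0.7   -0.073  0.022] z [0.001 0.02  0.047] ang 74.9 rect [700. -75.] [140. 136.] 14.4
dish 0.57 [373. 185.] 1058 c [ 0.656 -0.241  0.018] z [0.001 0.017 0.038] ang 81.7 rect [ 654. -238.] [98. 98.] 19.3
pot 0.96 [257. 262.] 615 c [0.427 0.064 0.032] z [0.002 0.016 0.078] ang -177.6 rect [430.  60.] [74. 69.] 24.3
cone 0.59 [419. 190.] 180 c [ 0.637 -0.372  0.037] z [0.003 0.036 0.071] ang -154.5 rect [ 640. -374.] [38. 26.] 25.8
cone 0.26 [445. 251.] 521 c [ 0.47  -0.424  0.068] z [0.021 0.079 0.084] ang 99.4 rect [ 470. -429.] [55. 54.] 45.2
jar 0.64 [447. 253.] 573 c [ 0.47  -0.424  0.065] z [0.007 0.079 0.084] ang -146.3 rect [ 470. -429.] [57. 54.] 40.4
```

View pics/topc.png

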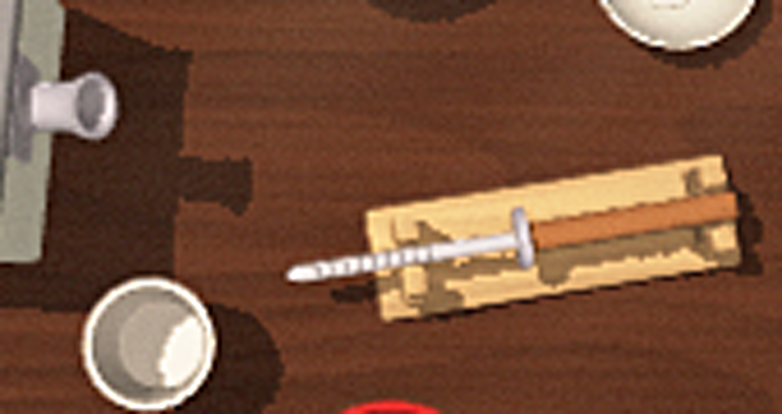

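View pics/scenec.png

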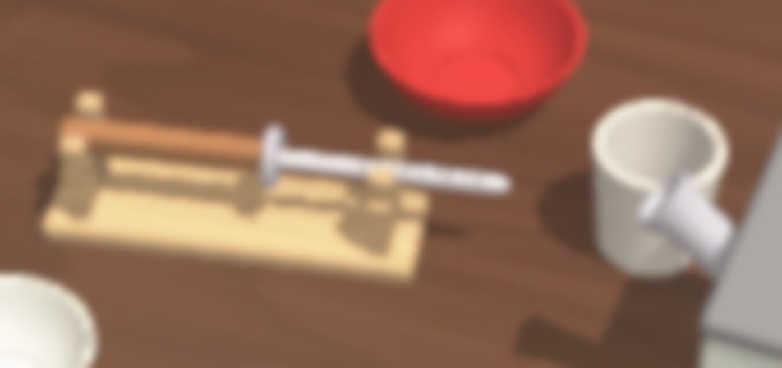

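```bash
python3 - <<'E'
from h import *
for k,a,b in(("tip",(350.7,189.8),(288.0,249.3)),("collar",(299.1,183.7),(338.7,241.5)),("hend",(253.5,177.8),(385.4,234.6)),("mouth",(384.1,193.5),(245.6,212.8))):
    p,e=tri(a,b);print(k,p.round(4),round(e,4))
for n in("scene","top"):
    d=np.load(f"{n}0.npy");P=pts(n,d).reshape(-1,3);P=P[d.reshape(-1)>0]
    box=(abs(P[:,0]-.57)<.15)&(abs(P[:,1]-.22)<.15)
    for lo,hi in((.156,.168),(.172,.18)):
        L=P[box&(P[:,2]>lo)&(P[:,2]<hi)&(P[:,1]>.1)]
        rc=cv2.minAreaRect((L[:,:2]*1000).astype(np.float32));print(n,"lid",len(L),np.round(rc[0],1),np.round(rc[1],1),round(rc[2],2),L[:,2].mean().round(4))
    M=P[(abs(P[:,0]-.55)<.06)&(P[:,1]<.118)&(P[:,1]>.04)&(P[:,2]>.12)]
    print(n,"tube",len(M),M.min(0).round(3),M.max(0).round(3))
    # PCA tube body, rim
    print("  table z",np.median(P[(abs(P[:,0]-.6)<.03)&(abs(P[:,1]+.0)<.03)][:,2]).round(4))
    G=P[(abs(P[:,0]-.49)<.06)&(abs(P[:,1]+.15)<.15)&(P[:,2]>.045)&(P[:,2]<.08)]
    f=np.polyfit(G[:,1],G[:,0],1);print("  gauge dx/dy",f.round(4),"yaw",np.degrees(np.arctan(f[0])).round(2),len(G),G[:,1].min(),G[:,1].max())
    for y0,y1 in((-.28,-.16),(-.13,-.02)):
        H=G[(G[:,1]>y0)&(G[:,1]<y1)];print("   ",np.percentile(H[:,2],[50,90,97]).round(4))
    for c in((.70,-.075),):
        D=P[(np.hypot(P[:,0]-c[0],P[:,1]-c[1])<.09)&(P[:,2]>.038)&(P[:,2]<.055)]
        A=np.c_[2*D[:,:2],np.ones(len(D))];s=np.linalg.lstsq(A,(D[:,:2]**2).sum(1),rcond=None)[0]
        print("  dish",s[:2].round(4),"r",np.sqrt(s[2]+s[:2]@s[:2]).round(4),len(D),D[:,2].max().round(4))
    print("cal: rest posts");
    Q=P[(abs(P[:,0]-.49)<.06)&(abs(P[:,1]+.15)<.15)&(P[:,2]>.005)&(P[:,2]<.018)];rc=cv2.minAreaRect((Q[:,:2]*1000).astype(np.float32));print(rc,Q[:,2].mean())
E
```

```text
tip [ 0.4664 -0.014   0.053 ] 0.0049
collar [ 0.4891 -0.1462  0.053 ] 0.0035
hend [ 0.509  -0.2679  0.0539] 0.0046
mouth [0.548  0.0863 0.1467] 0.0038
scene lid 5031 [558.2 220.8] [240.8 173.3] 86.73 0.1619
scene lid 418 [560.3 255.5] [89.  34.5] 86.29 0.1755
scene tube 218 [0.532 0.078 0.124] [0.567 0.118 0.168]
  table z 0.0002
  gauge dx/dy [-0.1799  0.4696] yaw -10.2 722 -0.26401870452699816 -0.012271093717439535
    [0.0614 0.0659 0.0677]
    [0.059  0.0653 0.0674]
  dish [ 0.6973 -0.0692] r 0.0612 454 0.0503
cal: rest posts
((505.4609375, -153.23379516601562), (93.75425720214844, 251.86441040039062), 8.531584739685059) 0.011807478769373192
top lid 5681 [555.7 219.1] [238.2 169.9] 86.88 0.1626
top lid 469 [557.2 251.5] [90.1 29.9] 86.85 0.1761
top tube 219 [0.532 0.074 0.133] [0.564 0.118 0.168]
  table z 0.001
  gauge dx/dy [-0.1726  0.4638] yaw -9.79 668 -0.26704244979980607 -0.016544188398937343
    [0.0634 0.0664 0.068 ]
    [0.0599 0.0668 0.0688]
  dish [ 0.6939 -0.0727] r 0.0609 358 0.0501
cal: rest posts
((488.8688659667969, -149.33216857910156), (297.2628173828125, 116.8892822265625), 89.2864761352539) 0.01241566143009004
```

```bash
cat >> h.py <<'E'
def plan(p,yaw,base=None):
    """fractions (shift, turn) from the present pose to TCP p, yaw deg; tool down"""
    if base is None:
        o=ctrl.get_obs();base=(o["ee_pos"],np.degrees(o["eef_rot"][2]))
    A=R.from_euler("xyz",[180,0,base[1]],degrees=True).as_matrix()
    s=A.T@(np.array(p)-base[0]);t=-((yaw-base[1]+180)%360-180)
    return (s/.2).round(4).tolist(),round(t/360,4)
def st():
    o=ctrl.get_obs();print({k:np.round(o[k],4).tolist() for k in("time_s","ee_pos","eef_rot","force","moment","grip_width","grip_force","qpos")});return o
E
python3 - <<'E'
from h import *
for n in("scene","top"):
    d=np.load(f"{n}0.npy");P=pts(n,d).reshape(-1,3)
    L=P[(P[:,2]>.157)&(P[:,2]<.167)&(P[:,1]>.155)&(P[:,1]<.32)&(abs(P[:,0]-.56)<.12)]
    b=np.arange(.155,.32,.004);lo=[];hi=[];yy=[]
    for y in b:
        q=L[(L[:,1]>=y)&(L[:,1]<y+.004),0]
        if len(q)>10: yy.append(y+.002);lo.append(q.min());hi.append(q.max())
    for e in(lo,hi):
        f=np.polyfit(yy,e,1);r=np.array(e)-np.polyval(f,yy);k=abs(r)<.003;f=np.polyfit(np.array(yy)[k],np.array(e)[k],1)
        print(n,"edge heading",90-np.degrees(np.arctan(f[0])).round(2),"x at y=.0865",np.polyval(f,.0865).round(4),k.sum(),len(k))
    e=P[(P[:,2]>.157)&(P[:,2]<.167)&(abs(P[:,0]-.56)<.12)&(P[:,1]>.2)];print("far y",e[:,1].max())
print(plan((.365,-.35,.17),62),plan((.4986,-.2024,.116),99.7,((.365,-.35,.17),62)))
E
```

```text
scene edge heading 86.82 x at y=.0865 0.4703 33 42
scene edge heading 86.73 x at y=.0865 0.6311 35 42
far y 0.34465012146233714
top edge heading 86.96 x at y=.0865 0.4681 36 42
top edge heading 86.51 x at y=.0865 0.6273 38 42
far y 0.6601869538527702
([0.9203, -0.395, 0.1772], np.float64(-0.1032)) ([0.9652, 0.2433, 0.27], -0.1047)
```

Call:
{"name": "carry_out", "arguments": {
  "motion": [
    [[0.92, -0.395, 0.177], -0.103],
    [[0.92, -0.395, 0.177], -0.103],
    [[0.92, -0.395, 0.177], -0.103],
    [[0.92, -0.395, 0.177], -0.103],
    [[0.92, -0.395, 0.177], -0.103]
  ],
  "hand": -0.2,
  "force": 40
}}

```text
time_s: 2.1
ee_pos: [0.3673, -0.3463, 0.1692]
eef_rot: [-3.14, -0.001, 1.091]
force: [1.0, -0.9, -0.0]
grip_width: 0.0583
grip_force: 0.0
```

```bash
python3 - <<'E'
from h import *
st();print(plan((.4986,-.2024,.116),99.7))
E
```

```text
{'time_s': 2.1, 'ee_pos': [0.3673, -0.3463, 0.1692], 'eef_rot': [-3.1405, -0.0011, 1.091], 'force': [0.98, -0.8892, -0.045], 'moment': [-0.076, -0.0452, -0.0022], 'grip_width': 0.0583, 'grip_force': 0.0, 'qpos': [-0.8289, 0.2344, 1.6916, 0.0007, 1.2171, -0.3493]}
([0.9413, 0.2503, 0.266], np.float64(-0.1033))
```

Call:
{"name": "carry_out", "arguments": {
  "motion": [
    [[0.965, 0.243, 0.27], -0.105],
    [[0.965, 0.243, 0.27], -0.105],
    [[0.965, 0.243, 0.27], -0.105],
    [[0.965, 0.243, 0.27], -0.105],
    [[0.965, 0.243, 0.27], -0.105],
    [[0.965, 0.243, 0.27], -0.105]
  ]
}}

```text
time_s: 2.7
ee_pos: [0.4991, -0.2013, 0.1155]
eef_rot: [-3.141, -0.001, 1.744]
force: [0.3, -0.2, 0.3]
grip_width: 0.0563
grip_force: 0.0
```

```bash
python3 - <<'E'
from h import *
for n in("scene","top"):
    p,d=camera(n);cv2.imwrite(f"pics/{n}1.png",p);np.save(f"{n}1.npy",d)
st();print(plan((.4986,-.2024,.036),99.7))
a=cv2.imread("pics/scene1.png")[130:220,220:390];b=cv2.imread("pics/top1.png")[190:280,270:440]
cv2.imwrite("pics/c1.png",cv2.resize(np.vstack([a,b]),None,fx=3.3,fy=3.3,interpolation=cv2.INTER_CUBIC))
E
```

```text
{'time_s': 2.8, 'ee_pos': [0.4984, -0.203, 0.1162], 'eef_rot': [3.1415, 0.0002, 1.7385], 'force': [0.4954, 0.1241, -0.0063], 'moment': [-0.022, -0.1251, 0.0233], 'grip_width': 0.0561, 'grip_force': 0.0, 'qpos': [-0.4548, 0.3645, 1.6542, -0.0001, 1.1227, -0.6224]}
([0.0027, 0.0015, 0.4011], np.float64(-0.0003))
```

View pics/c1.png

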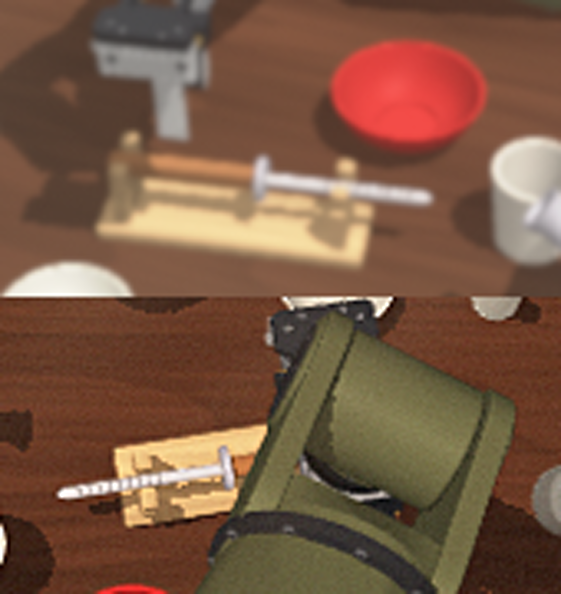

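The hand stands over the middle of the handle, with the near finger tip at crop (175,138) and the handle below it at (195,165). I'll descend and close.

Call:
{"name": "carry_out", "arguments": {
  "motion": [
    [[0.0, 0.0, 0.2], 0],
    [[0.0, 0.0, 0.4], 0],
    [[0.0, 0.0, 0.4], 0],
    [[0.0, 0.0, 0.4], 0]
  ]
}}

```text
time_s: 3.2
ee_pos: [0.4985, -0.2035, 0.0372]
eef_rot: [3.142, 0.0, 1.738]
force: [0.0, -0.0, 0.9]
grip_width: 0.0563
grip_force: 0.0
```

Call:
{"name": "carry_out", "arguments": {
  "motion": [
    [[0.0, 0.0, 0.0], 0],
    [[0.0, 0.0, 0.0], 0],
    [[0.0, 0.0, 0.0], 0],
    [[0.0, 0.0, 0.0], 0],
    [[0.0, 0.0, 0.0], 0],
    [[0.0, 0.0, 0.0], 0],
    [[0.0, 0.0, 0.0], 0],
    [[0.0, 0.0, 0.0], 0]
  ],
  "hand": 1,
  "force": 20
}}

```text
time_s: 4.0
ee_pos: [0.4988, -0.2026, 0.0363]
eef_rot: [3.141, 0.0, 1.741]
force: [0.0, 0.5, 4.4]
grip_width: 0.0157
grip_force: 20.0
```

Call:
{"name": "carry_out", "arguments": {
  "motion": [
    [[0.0, 0.0, -0.1], 0],
    [[0.0, 0.0, -0.2], 0],
    [[0.0, 0.0, -0.35], 0],
    [[0.0, 0.0, -0.5], 0],
    [[0.0, 0.0, -0.5], 0],
    [[0.0, 0.0, -0.5], 0]
  ],
  "force": 40
}}

```text
time_s: 4.6
ee_pos: [0.4985, -0.2025, 0.1357]
eef_rot: [3.142, 0.0, 1.741]
force: [0.3, -0.2, -1.7]
grip_width: 0.0157
grip_force: 40.0
```

```bash
cat >> h.py <<'E'
M=np.array([.549,.0865,.152]);Y=86.75;t=np.array([np.cos(np.radians(Y)),np.sin(np.radians(Y)),0])
def hold(th,depth,L=.19,m=M):
    """TCP pose with tip `depth` beyond the mouth along the bore, gauge tilted th deg tip down"""
    c=np.radians(35);tip=m+depth*(np.cos(c)*t-np.sin(c)*np.array([0,0,1]))
    th=np.radians(th);return tip-L*(np.cos(th)*t-np.sin(th)*np.array([0,0,1]))-[0,0,.019]
E
python3 - <<'E'
from h import *
st()
for n in("scene",):
    p,d=camera(n);cv2.imwrite(f"pics/{n}2.png",p);np.save(f"{n}2.npy",d)
P=pts("scene",d).reshape(-1,3)
o=ctrl.get_obs();g=np.array(o["ee_pos"])+[0,0,.019];y=o["eef_rot"][2];ax=np.array([np.cos(y),np.sin(y),0]);sx=np.array([ax[1],-ax[0],0])
q=P-g;a=q@ax;s=q@sx
k=(a>.075)&(a<.2)&(abs(s)<.03)&(abs(q[:,2])<.05)
f=np.polyfit(a[k],q[k][:,2],1);print("rod slope deg",np.degrees(np.arctan(f[0])).round(2),"z at .06,.19",np.polyval(f,[.06,.19]).round(4),"lat",np.polyfit(a[k],s[k],1).round(4),"amax",a[k].max(),k.sum())
r=finder.pinpoint("scene","tip");print(r[:2],proj("scene",g+.19*ax))
b=(np.array([.4986,-.2024,.136]),99.8)
print(hold(0,-.03),plan(hold(0,-.03),Y,b),plan(hold(0,-.03),Y))
E
```

```text
{'time_s': 4.6, 'ee_pos': [0.4985, -0.2025, 0.1357], 'eef_rot': [3.1416, 0.0, 1.7408], 'force': [0.253, -0.2144, -1.6553], 'moment': [-0.0698, -0.0602, -0.0119], 'grip_width': 0.0157, 'grip_force': 39.9847, 'qpos': [-0.454, 0.3413, 1.6362, -0.0, 1.1641, -0.624]}
rod slope deg -0.19 z at .06,.19 [0.0031 0.0026] lat [0.0005 0.0037] amax 0.1923966734269217 198
[{'location': [352.4, 157.8], 'conf': 0.96}] [[351.12038911 159.27113276]]
[ 0.53683517 -0.12772945  0.15020729] ([0.3354, 0.2519, -0.071], 0.0363) ([0.3346, 0.2545, -0.078], np.float64(0.0361))
```

```bash
sed -i 's/^M=np.array(\[.549,.0865,.152\])/M=np.array([.5495,.0875,.152])/' h.py; python3 - <<'E'
from h import *
print(plan(hold(0,.006)-.032*t,Y))
E
```

```text
([0.3269, 0.255, 0.0253], np.float64(0.0361))
```

Call:
{"name": "carry_out", "arguments": {
  "motion": [
    [[0.1, 0.1, 0.01], 0.015],
    [[0.2, 0.19, 0.02], 0.03],
    [[0.3, 0.24, 0.025], 0.036],
    [[0.327, 0.255, 0.025], 0.036],
    [[0.327, 0.255, 0.025], 0.036],
    [[0.327, 0.255, 0.025], 0.036]
  ]
}}

```text
time_s: 5.3
ee_pos: [0.5374, -0.1301, 0.1306]
eef_rot: [-3.141, -0.0, 1.515]
force: [-0.8, 0.2, -1.4]
grip_width: 0.0155
grip_force: 40.0
```

```bash
python3 - <<'E'
from h import *
o=st();ims=[]
for n in("scene","top"):
    p,d=camera(n);cv2.imwrite(f"pics/{n}3.png",p);np.save(f"{n}3.npy",d)
    g=np.array(o["ee_pos"])+[0,0,.019];y=o["eef_rot"][2];ax=np.array([np.cos(y),np.sin(y),0])
    print(n,"tip FK",proj(n,g+.19*ax).round(1),"finder",[(x["location"],x["conf"]) for x in finder.pinpoint(n,"tip")[:2]],"mouth model",proj(n,M).round(1),"finder",[(x["location"],x["conf"]) for x in finder.pinpoint(n,"tube")[:2]])
    e1=np.array([t[1],-t[0],0]);c=np.radians(35);e2=np.sin(c)*t+np.cos(c)*np.array([0,0,1])
    ph=np.linspace(0,2*np.pi,40)
    ring=M+.018*(np.cos(ph)[:,None]*e1+np.sin(ph)[:,None]*e2)
    x0,y0=(330,160) if n=="scene" else (215,180)
    s=7;q=cv2.resize(p[y0:y0+55,x0:x0+80],None,fx=s,fy=s,interpolation=cv2.INTER_CUBIC)
    for a in proj(n,ring): cv2.circle(q,tuple(((a-[x0,y0]+.5)*s).astype(int)),2,(0,255,0),-1)
    a=proj(n,g+.19*ax)[0];cv2.circle(q,tuple(((a-[x0,y0]+.5)*s).astype(int)),3,(0,0,255),-1)
    ims.append(q)
cv2.imwrite("pics/c3.png",cv2.resize(np.vstack(ims),(436,600)))
E
```

```text
{'time_s': 5.3, 'ee_pos': [0.5374, -0.1301, 0.1306], 'eef_rot': [-3.1407, -0.0, 1.5151], 'force': [-0.7796, 0.2429, -1.3764], 'moment': [-0.0986, -0.0678, -0.0259], 'grip_width': 0.0155, 'grip_force': 39.9846, 'qpos': [-0.3036, 0.3789, 1.5975, -0.0002, 1.1661, -0.2479]}
scene tip FK [[371.9 189.8]] finder [([372.8, 190.8], 0.67)] mouth model [[383.8 192.4]] finder []
top tip FK [[255.8 213.1]] finder [([255.7, 211.9], 0.71)] mouth model [[244.  212.1]] finder [([244.0, 211.7], 0.78), ([306.6, 215.9], 0.75)]
```

View pics/c3.png

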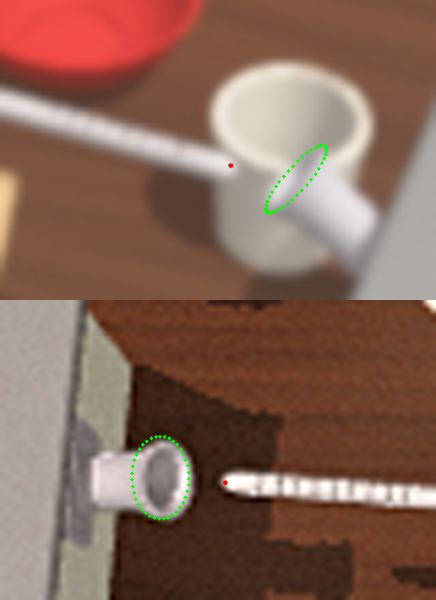

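The projected tip (red) lies on the real tip in both views, and the model rim (green) matches the real one to about 2 mm. The mouth is slightly nearer than modelled.

```bash
sed -i 's/.5495,.0875,.152/.5495,.0865,.152/' h.py; python3 - <<'E'
from h import *
print(st()["ee_pos"],plan(hold(0,.007),Y))
b=(hold(0,.007),Y)
for th in range(3,37,3): print(th,plan(hold(th,.007+.005*th/36),Y,b))
E
```

```text
{'time_s': 5.6, 'ee_pos': [0.5377, -0.13, 0.1311], 'eef_rot': [3.1415, 0.0, 1.514], 'force': [0.0312, 0.2041, -0.7418], 'moment': [-0.0051, -0.0812, -0.0204], 'grip_width': 0.0158, 'grip_force': 39.9847, 'qpos': [-0.3034, 0.3782, 1.597, -0.0, 1.1663, -0.2466]}
[ 0.53767918 -0.12996673  0.13108867] ([0.1626, -0.0024, 0.0105], np.float64(-0.0))
3 ([0.003, -0.0, -0.0485], -0.0)
6 ([0.0086, -0.0, -0.0969], -0.0)
9 ([0.0168, -0.0, -0.145], -0.0)
12 ([0.0276, -0.0, -0.1927], -0.0)
15 ([0.0409, -0.0, -0.2399], -0.0)
18 ([0.0567, -0.0, -0.2864], -0.0)
21 ([0.075, -0.0, -0.3321], -0.0)
24 ([0.0958, -0.0, -0.3768], -0.0)
27 ([0.1189, -0.0, -0.4205], -0.0)
30 ([0.1443, -0.0, -0.4631], -0.0)
33 ([0.172, -0.0, -0.5043], -0.0)
36 ([0.2019, -0.0, -0.5441], -0.0)
```

Call:
{"name": "carry_out", "arguments": {
  "motion": [
    [[0.06, -0.001, 0.01], 0],
    [[0.12, -0.002, 0.01], 0],
    [[0.163, -0.002, 0.01], 0],
    [[0.163, -0.002, 0.01], 0],
    [[0.163, -0.002, 0.01], 0]
  ]
}}

```text
time_s: 6.1
ee_pos: [0.5393, -0.0966, 0.1291]
eef_rot: [3.141, 0.0, 1.515]
force: [-0.3, -0.1, -1.5]
grip_width: 0.0159
grip_force: 40.0
```

Call:
{"name": "carry_out", "arguments": {
  "motion": [
    [[0.001, 0.0, -0.024], 0],
    [[0.003, 0.0, -0.048], 0],
    [[0.005, 0.0, -0.073], 0],
    [[0.009, 0.0, -0.097], 0],
    [[0.012, 0.0, -0.121], 0],
    [[0.017, 0.0, -0.145], 0]
  ],
  "force": 12
}}

```text
time_s: 6.7
ee_pos: [0.5395, -0.0938, 0.1586]
eef_rot: [3.141, 0.0, 1.514]
force: [-0.5, -2.3, -0.8]
grip_width: 0.016
grip_force: 12.0
```

```bash
cat > look.py <<'E'
from h import *
import sys
o=st();p,d=camera("scene");tag=sys.argv[1];cv2.imwrite(f"pics/s{tag}.png",p)
P=pts("scene",d).reshape(-1,3);P=P[d.reshape(-1)>0]
g=np.array(o["ee_pos"])+[0,0,.019];y=o["eef_rot"][2];ax=np.array([np.cos(y),np.sin(y),0]);sx=np.array([ax[1],-ax[0],0])
q=P-g;a=q@ax;s=q@sx;z=q[:,2]
# handle behind the fingers and rod ahead of the collar: fit one line through both
best=None
for th in np.radians(np.arange(-10,50,.25)):
    k=(abs(s-.003)<.016);r=a*np.cos(th)-z*np.sin(th);n=a*np.sin(th)+z*np.cos(th)
    c=(k&(r>.072)&(r<.19)&(abs(n-.0028)<.003)).sum()+(k&(r>-.066)&(r<-.02)&(abs(n-.005)<.004)).sum()
    if best is None or c>best[0]: best=(c,np.degrees(th))
    
print("tilt (tip down) deg",best)
th=np.radians(best[1]);r=a*np.cos(th)-z*np.sin(th);n=a*np.sin(th)+z*np.cos(th)
k=(abs(s)<.024)&(abs(n)<.024)&(r>.03)&(r<.09)&(np.hypot(s-.003,n-.003)>.011);print("collar r",np.percentile(r[k],[5,50,95]).round(4) if k.sum() else None,k.sum(),"(expect .054-.060)")
x0,y0=(255,110);cv2.imwrite(f"pics/k{tag}.png",cv2.resize(p[y0:y0+110,x0:x0+170],None,fx=4,fy=4,interpolation=cv2.INTER_CUBIC))
E
python3 look.py 4
```

```text
{'time_s': 6.7, 'ee_pos': [0.5395, -0.0938, 0.1586], 'eef_rot': [3.1414, 0.0005, 1.5142], 'force': [-0.4619, -2.3449, -0.7686], 'moment': [-0.7261, 0.0182, 0.0252], 'grip_width': 0.016, 'grip_force': 11.9998, 'qpos': [-0.2389, 0.3367, 1.5853, -0.0005, 1.2192, -0.1822]}
tilt (tip down) deg (np.int64(210), np.float64(5.75))
collar r [0.053  0.0604 0.063 ] 54 (expect .054-.060)
```

View pics/k4.png

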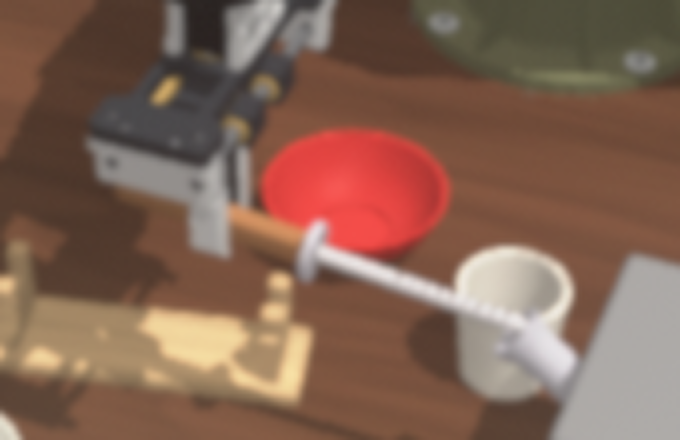

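The gauge is pivoting in the pads as planned, with about 6° of tilt and the tip inside the flare at crop (515,335). I'll continue the arc.

Call:
{"name": "carry_out", "arguments": {
  "motion": [
    [[0.005, 0.0, -0.024], 0],
    [[0.011, 0.0, -0.048], 0],
    [[0.024, 0.0, -0.095], 0],
    [[0.04, 0.0, -0.141], 0],
    [[0.058, 0.0, -0.187], 0],
    [[0.079, 0.0, -0.232], 0],
    [[0.102, 0.0, -0.276], 0],
    [[0.128, 0.0, -0.318], 0],
    [[0.14, 0.0, -0.338], 0],
    [[0.155, 0.0, -0.359], 0],
    [[0.155, 0.0, -0.359], 0]
  ]
}}

```text
time_s: 7.85
ee_pos: [0.5413, -0.0622, 0.2302]
eef_rot: [3.141, -0.0, 1.515]
force: [0.2, -0.8, -1.3]
grip_width: 0.0162
grip_force: 12.0
```

```bash
python3 look.py 5; python3 - <<'E'
from h import *
o=ctrl.get_obs()
for dd in(.012,.02,.04,.07,.1,.13): print(dd,plan(hold(35,dd),Y))
E
```

```text
{'time_s': 7.85, 'ee_pos': [0.5413, -0.0622, 0.2302], 'eef_rot': [3.1412, -0.0002, 1.5149], 'force': [0.1882, -0.7516, -1.2615], 'moment': [-0.0839, -0.0774, 0.0595], 'grip_width': 0.0162, 'grip_force': 12.0, 'qpos': [-0.1817, 0.27, 1.5013, 0.0003, 1.37, -0.1259]}
tilt (tip down) deg (np.int64(195), np.float64(31.0))
collar r [0.0501 0.0563 0.0597] 54 (expect .054-.060)
0.012 ([0.0164, -0.0006, -0.0264], np.float64(0.0001))
0.02 ([0.0491, -0.0006, -0.0035], np.float64(0.0001))
0.04 ([0.1311, -0.0005, 0.0539], np.float64(0.0001))
0.07 ([0.2539, -0.0005, 0.1399], np.float64(0.0001))
0.1 ([0.3768, -0.0004, 0.226], np.float64(0.0001))
0.13 ([0.4997, -0.0003, 0.312], np.float64(0.0001))
```

View pics/k5.png

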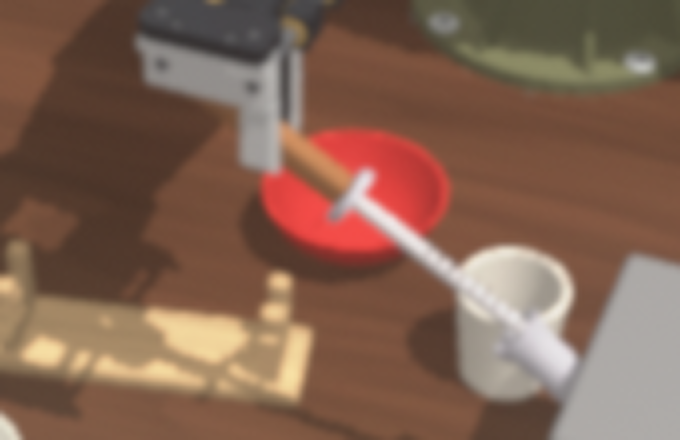

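The tilt is now 31°, with the rod pointing down into the mouth. I'll finish the alignment and slide in part way.

Call:
{"name": "carry_out", "arguments": {
  "motion": [
    [[0.008, 0.0, -0.013], 0],
    [[0.016, 0.0, -0.026], 0],
    [[0.033, 0.0, -0.015], 0],
    [[0.049, 0.0, -0.003], 0],
    [[0.08, 0.0, 0.018], 0],
    [[0.11, 0.0, 0.039], 0],
    [[0.13, 0.0, 0.054], 0],
    [[0.13, 0.0, 0.054], 0]
  ]
}}

```text
time_s: 8.7
ee_pos: [0.5425, -0.0359, 0.2184]
eef_rot: [-3.141, -0.0, 1.515]
force: [-0.3, -0.5, -1.9]
grip_width: 0.0161
grip_force: 12.0
```

```bash
python3 look.py 6; python3 - <<'E'
from h import *
b=(hold(35,.04),Y)
for dd in(.04,.07,.1,.12,.13,.135): print(dd,plan(hold(35,dd),Y),plan(hold(35,dd),Y,b))
E
```

```text
{'time_s': 8.7, 'ee_pos': [0.5425, -0.0359, 0.2184], 'eef_rot': [-3.1406, -0.0003, 1.5153], 'force': [-0.3177, -0.51, -1.9083], 'moment': [-0.1643, -0.0364, -0.0148], 'grip_width': 0.0161, 'grip_force': 11.9999, 'qpos': [-0.1335, 0.2764, 1.5206, 0.0002, 1.3455, -0.0781]}
tilt (tip down) deg (np.int64(189), np.float64(32.75))
collar r [0.0437 0.0557 0.0595] 53 (expect .054-.060)
0.04 ([0.0003, -0.0002, -0.0013], np.float64(0.0002)) ([0.0, 0.0, 0.0], -0.0)
0.07 ([0.1232, -0.0001, 0.0847], np.float64(0.0002)) ([0.1229, -0.0, 0.086], -0.0)
0.1 ([0.246, 0.0, 0.1708], np.float64(0.0002)) ([0.2457, -0.0, 0.1721], -0.0)
0.12 ([0.328, 0.0001, 0.2281], np.float64(0.0002)) ([0.3277, 0.0, 0.2294], -0.0)
0.13 ([0.3689, 0.0001, 0.2568], np.float64(0.0002)) ([0.3686, -0.0, 0.2581], -0.0)
0.135 ([0.3894, 0.0002, 0.2711], np.float64(0.0002)) ([0.3891, -0.0, 0.2724], -0.0)
```

Going in smoothly with small forces. I'll continue to about 115 mm depth.

Call:
{"name": "carry_out", "arguments": {
  "motion": [
    [[0.04, 0.0, 0.028], 0],
    [[0.08, 0.0, 0.056], 0],
    [[0.123, 0.0, 0.086], 0],
    [[0.164, 0.0, 0.115], 0],
    [[0.205, 0.0, 0.143], 0],
    [[0.246, 0.0, 0.172], 0],
    [[0.287, 0.0, 0.201], 0],
    [[0.307, 0.0, 0.215], 0],
    [[0.307, 0.0, 0.215], 0],
    [[0.307, 0.0, 0.215], 0]
  ]
}}

```text
time_s: 9.75
ee_pos: [0.5462, 0.0247, 0.1762]
eef_rot: [3.141, -0.0, 1.515]
force: [-0.4, -1.0, -0.9]
grip_width: 0.016
grip_force: 12.0
```

```bash
python3 look.py 7
```

```text
{'time_s': 9.75, 'ee_pos': [0.5462, 0.0247, 0.1762], 'eef_rot': [3.1415, -0.0, 1.5146], 'force': [-0.3776, -0.9832, -0.8811], 'moment': [-0.0988, -0.0371, 0.0314], 'grip_width': 0.016, 'grip_force': 12.0001, 'qpos': [-0.0219, 0.3179, 1.5675, 0.0, 1.2561, 0.0343]}
tilt (tip down) deg (np.int64(153), np.float64(12.25))
collar r [0.0339 0.0544 0.0852] 189 (expect .054-.060)
```

View pics/k7.png

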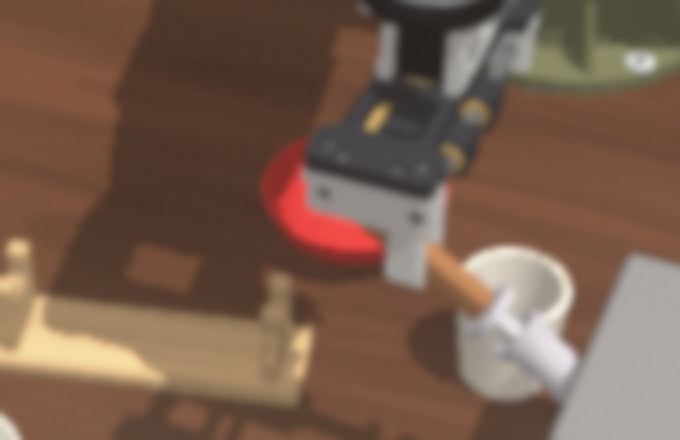

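Call:
{"name": "carry_out", "arguments": {
  "motion": [
    [[0.012, 0.0, 0.009], 0],
    [[0.025, 0.0, 0.017], 0],
    [[0.037, 0.0, 0.026], 0],
    [[0.049, 0.0, 0.034], 0],
    [[0.049, 0.0, 0.034], 0]
  ],
  "force": 15
}}

```text
time_s: 10.3
ee_pos: [0.5466, 0.0348, 0.169]
eef_rot: [-3.141, -0.0, 1.515]
force: [0.5, -0.1, -2.3]
grip_width: 0.0159
grip_force: 15.0
```

Call:
{"name": "carry_out", "arguments": {
  "motion": [
    [[0.004, 0.0, 0.003], 0],
    [[0.008, 0.0, 0.006], 0],
    [[0.012, 0.0, 0.009], 0],
    [[0.012, 0.0, 0.009], 0]
  ]
}}

```text
time_s: 10.7
ee_pos: [0.5469, 0.0367, 0.1676]
eef_rot: [3.141, 0.0, 1.514]
force: [0.0, -2.1, 0.7]
grip_width: 0.0161
grip_force: 15.0
```

Call:
{"name": "carry_out", "arguments": {
  "motion": [
    [[0.003, 0.0, 0.002], 0],
    [[0.006, 0.0, 0.004], 0],
    [[0.006, 0.0, 0.004], 0],
    [[0.006, 0.0, 0.004], 0]
  ]
}}

```text
time_s: 11.1
ee_pos: [0.547, 0.0369, 0.1676]
eef_rot: [3.141, 0.002, 1.514]
force: [-4.6, -10.2, 9.3]
grip_width: 0.0159
grip_force: 15.0
```

```bash
python3 look.py 8
```

```text
{'time_s': 11.1, 'ee_pos': [0.547, 0.0369, 0.1676], 'eef_rot': [3.1405, 0.0019, 1.5141], 'force': [-4.6268, -10.2265, 9.282], 'moment': [-1.8989, 0.7708, 0.0995], 'grip_width': 0.0159, 'grip_force': 15.0114, 'qpos': [0.0015, 0.329, 1.5735, -0.0021, 1.2382, 0.0588]}
tilt (tip down) deg (np.int64(179), np.float64(10.25))
collar r [0.034  0.0551 0.0767] 206 (expect .054-.060)
```

View pics/k8.png

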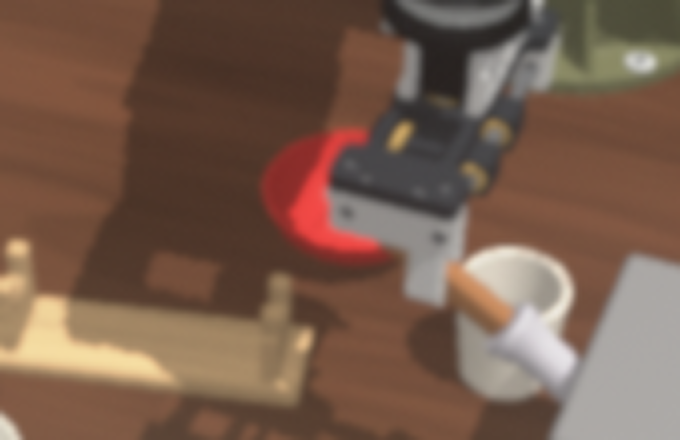

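The collar sits flush on the rim at crop (515,335), and the force rose to about 14 N along the axis. I'll ease it a little and hold it lightly pressed for a second.

Call:
{"name": "carry_out", "arguments": {
  "motion": [
    [[-0.0015, -0.001, -0.001], 0],
    [[-0.0015, -0.001, -0.001], 0],
    [[-0.0015, -0.001, -0.001], 0],
    [[-0.0015, -0.001, -0.001], 0],
    [[-0.0015, -0.001, -0.001], 0],
    [[-0.0015, -0.001, -0.001], 0],
    [[-0.0015, -0.001, -0.001], 0],
    [[-0.0015, -0.001, -0.001], 0],
    [[-0.0015, -0.001, -0.001], 0],
    [[-0.0015, -0.001, -0.001], 0]
  ]
}}

```text
time_s: 12.15
ee_pos: [0.5469, 0.0368, 0.1676]
eef_rot: [3.14, 0.001, 1.514]
force: [-2.0, -7.4, 6.2]
grip_width: 0.016
grip_force: 15.0
```

Call:
{"name": "carry_out", "arguments": {
  "motion": [
    [[-0.001, -0.001, -0.001], 0],
    [[-0.001, -0.001, -0.001], 0],
    [[-0.001, -0.001, -0.001], 0],
    [[-0.001, -0.001, -0.001], 0],
    [[-0.001, -0.001, -0.001], 0],
    [[-0.001, -0.001, -0.001], 0],
    [[-0.001, -0.001, -0.001], 0],
    [[-0.001, -0.001, -0.001], 0]
  ]
}}

```text
time_s: 12.95
ee_pos: [0.5468, 0.0368, 0.1676]
eef_rot: [3.14, 0.001, 1.514]
force: [-0.7, -7.5, 4.7]
grip_width: 0.0157
grip_force: 15.0
```

```bash
python3 - <<'E'
from h import *
b=(hold(35,.13),Y)
for dd in(.1,.07,.04,.012,.008): print(dd,plan(hold(35,dd),Y,b))
b=(hold(35,.012),Y)
for th in range(31,-10,-4): print(th,plan(hold(th,.012-.004*(35-th)/35),Y,b))
E
```

```text
0.1 ([-0.1229, 0.0, -0.086], -0.0)
0.07 ([-0.2457, 0.0, -0.1721], -0.0)
0.04 ([-0.3686, 0.0, -0.2581], -0.0)
0.012 ([-0.4833, -0.0, -0.3384], -0.0)
0.008 ([-0.4997, 0.0, -0.3499], -0.0)
31 ([-0.038, 0.0, 0.0543], -0.0)
27 ([-0.072, 0.0, 0.111], -0.0)
23 ([-0.1019, 0.0, 0.1698], -0.0)
19 ([-0.1275, 0.0, 0.2304], -0.0)
15 ([-0.1488, 0.0, 0.2925], -0.0)
11 ([-0.1656, 0.0, 0.3558], -0.0)
7 ([-0.1778, 0.0, 0.4199], -0.0)
3 ([-0.1855, 0.0, 0.4847], -0.0)
-1 ([-0.1885, 0.0, 0.5497], -0.0)
-5 ([-0.1869, 0.0, 0.6146], -0.0)
-9 ([-0.1807, 0.0, 0.6791], -0.0)
```

Call:
{"name": "carry_out", "arguments": {
  "motion": [
    [[-0.02, 0.0, -0.014], 0],
    [[-0.06, 0.0, -0.042], 0],
    [[-0.11, 0.0, -0.077], 0],
    [[-0.16, 0.0, -0.112], 0],
    [[-0.21, 0.0, -0.147], 0],
    [[-0.26, 0.0, -0.182], 0],
    [[-0.31, 0.0, -0.217], 0],
    [[-0.36, 0.0, -0.252], 0],
    [[-0.41, 0.0, -0.287], 0],
    [[-0.45, 0.0, -0.315], 0],
    [[-0.483, 0.0, -0.338], 0],
    [[-0.483, 0.0, -0.338], 0]
  ]
}}

```text
time_s: 14.15
ee_pos: [0.5412, -0.0596, 0.2353]
eef_rot: [3.141, 0.0, 1.514]
force: [-0.1, 0.2, -2.2]
grip_width: 0.0155
grip_force: 15.0
```

Call:
{"name": "carry_out", "arguments": {
  "motion": [
    [[-0.019, 0.0, 0.027], 0],
    [[-0.038, 0.0, 0.054], 0],
    [[-0.055, 0.0, 0.083], 0],
    [[-0.072, 0.0, 0.111], 0],
    [[-0.087, 0.0, 0.14], 0],
    [[-0.102, 0.0, 0.17], 0],
    [[-0.115, 0.0, 0.2], 0],
    [[-0.127, 0.0, 0.23], 0],
    [[-0.138, 0.0, 0.26], 0],
    [[-0.149, 0.0, 0.292], 0],
    [[-0.157, 0.0, 0.324], 0],
    [[-0.166, 0.0, 0.356], 0]
  ],
  "force": 12
}}

```text
time_s: 15.35
ee_pos: [0.5391, -0.0921, 0.1629]
eef_rot: [-3.141, -0.0, 1.515]
force: [-0.4, 1.4, -0.4]
grip_width: 0.0159
grip_force: 12.0
```

```bash
python3 look.py 9
```

```text
{'time_s': 15.35, 'ee_pos': [0.5391, -0.0921, 0.1629], 'eef_rot': [-3.1415, -0.0001, 1.5145], 'force': [-0.382, 1.3905, -0.3849], 'moment': [0.17, -0.1525, -0.0072], 'grip_width': 0.0159, 'grip_force': 12.0, 'qpos': [-0.2362, 0.3312, 1.5821, 0.0, 1.2283, -0.18]}
tilt (tip down) deg (np.int64(188), np.float64(11.25))
collar r [0.0501 0.0579 0.0604] 46 (expect .054-.060)
```

Call:
{"name": "carry_out", "arguments": {
  "motion": [
    [[-0.006, 0.0, 0.032], 0],
    [[-0.012, 0.0, 0.064], 0],
    [[-0.016, 0.0, 0.096], 0],
    [[-0.02, 0.0, 0.129], 0],
    [[-0.022, 0.0, 0.155], 0],
    [[-0.023, 0.0, 0.178], 0],
    [[-0.023, 0.0, 0.178], 0],
    [[-0.023, 0.0, 0.178], 0]
  ]
}}

```text
time_s: 16.2
ee_pos: [0.5389, -0.0966, 0.1279]
eef_rot: [-3.142, 0.0, 1.515]
force: [0.4, -0.2, -0.5]
grip_width: 0.016
grip_force: 12.0
```

```bash
python3 look.py 10
```

```text
{'time_s': 16.2, 'ee_pos': [0.5389, -0.0966, 0.1279], 'eef_rot': [-3.1416, 0.0, 1.5146], 'force': [0.3603, -0.1694, -0.5353], 'moment': [-0.0611, -0.0733, 0.0498], 'grip_width': 0.016, 'grip_force': 12.0, 'qpos': [-0.2442, 0.3701, 1.6165, -0.0, 1.155, -0.188]}
tilt (tip down) deg (np.int64(216), np.float64(0.0))
collar r [0.0545 0.059  0.0608] 59 (expect .054-.060)
```

Level again within measurement. I'll grip firmly and draw the tip clear of the mouth.

Call:
{"name": "carry_out", "arguments": {
  "motion": [
    [[0.0, 0.0, 0.0], 0],
    [[0.0, 0.0, 0.0], 0],
    [[-0.06, 0.0, -0.002], 0],
    [[-0.15, 0.0, -0.005], 0],
    [[-0.25, 0.0, -0.01], 0],
    [[-0.3, 0.0, -0.01], 0],
    [[-0.3, 0.0, -0.01], 0],
    [[-0.3, 0.0, -0.01], 0]
  ],
  "force": 40
}}

```text
time_s: 17.05
ee_pos: [0.5354, -0.1564, 0.1298]
eef_rot: [-3.141, -0.0, 1.514]
force: [-0.1, -0.9, -0.5]
grip_width: 0.0156
grip_force: 40.0
```

```bash
python3 look.py 11; python3 - <<'E'
from h import *
o=ctrl.get_obs();y=o["eef_rot"][2];ax=np.array([np.cos(y),np.sin(y),0])
for n in("scene","top"):
    if n=="top": camera(n)
    print(n,"tip FK",proj(n,o["ee_pos"]+np.array([0,0,.019])+.19*ax).round(1),[(x["location"],x["conf"]) for x in finder.pinpoint(n,"tip")[:2]])
    p,d=camera(n);P=pts(n,d).reshape(-1,3)
    q=P-np.array(o["ee_pos"])-[0,0,.019];a=q@ax;s=q@np.array([ax[1],-ax[0],0])
    k=(a>.072)&(a<.2)&(abs(s)<.02)&(abs(q[:,2])<.03)
    print("  slope",np.degrees(np.arctan(np.polyfit(a[k],q[k,2],1)[0])).round(2),"amax",a[k].max().round(4),k.sum(),"collar a",np.percentile(a[(abs(q[:,2]-.013)<.006)&(abs(s)<.018)&(abs(a-.057)<.02)],[5,50,95]).round(4))
D=np.array([.6955,-.071,0]);h=60;ax=np.array([np.cos(np.radians(h)),np.sin(np.radians(h)),0])
T=D-.19*ax+[0,0,.076];print(T)
print("via/over",plan(T+[0,0,.06],h),"down",plan(T,h))
E
```

```text
{'time_s': 17.05, 'ee_pos': [0.5354, -0.1564, 0.1298], 'eef_rot': [-3.1414, -0.0002, 1.5141], 'force': [-0.1026, -0.8965, -0.4591], 'moment': [-0.0393, -0.0671, 0.0732], 'grip_width': 0.0156, 'grip_force': 39.9997, 'qpos': [-0.3499, 0.3895, 1.5845, 0.0001, 1.1677, -0.2933]}
tilt (tip down) deg (np.int64(199), np.float64(0.0))
collar r [0.0547 0.059  0.061 ] 58 (expect .054-.060)
scene tip FK [[361.1 186.9]] [([357.9, 186.4], 0.73)]
  slope 0.19 amax 0.1906 218 collar a [0.0465 0.058  0.0611]
top tip FK [[266.7 214.1]] [([266.2, 216.7], 0.61)]
  slope 0.28 amax 0.1868 201 collar a [0.0515 0.0554 0.0573]
[ 0.6005     -0.23554483  0.076     ]
via/over ([-0.3787, 0.3463, -0.0306], np.float64(0.0745)) down ([-0.3787, 0.3463, 0.2694], np.float64(0.0745))
```

Call:
{"name": "carry_out", "arguments": {
  "motion": [
    [[-0.08, 0.07, -0.01], 0.015],
    [[-0.17, 0.16, -0.02], 0.033],
    [[-0.26, 0.24, -0.03], 0.051],
    [[-0.33, 0.3, -0.03], 0.066],
    [[-0.365, 0.335, -0.03], 0.0725],
    [[-0.379, 0.346, -0.03], 0.0745],
    [[-0.379, 0.346, 0.05], 0.0745],
    [[-0.379, 0.346, 0.14], 0.0745],
    [[-0.379, 0.346, 0.21], 0.0745],
    [[-0.379, 0.346, 0.25], 0.0745],
    [[-0.379, 0.346, 0.269], 0.0745],
    [[-0.379, 0.346, 0.269], 0.0745]
  ]
}}

```text
time_s: 18.55
ee_pos: [0.6003, -0.236, 0.076]
eef_rot: [-3.141, 0.0, 1.047]
force: [-0.8, 0.3, -0.3]
grip_width: 0.0159
grip_force: 40.0
```

```bash
python3 - <<'E'
from h import *
o=st();y=o["eef_rot"][2];ax=np.array([np.cos(y),np.sin(y),0]);tip=o["ee_pos"]+np.array([0,0,.019])+.19*ax;print("tip",tip)
ims=[]
for n in("scene","top"):
    p,d=camera(n);P=pts(n,d).reshape(-1,3)
    print(n,"tip FK",proj(n,tip).round(1),[(x["location"],x["conf"]) for x in finder.pinpoint(n,"tip")[:2]],"dish model top",proj(n,[.6955,-.071,.045]).round(1))
    q=P-tip;a=q@ax+.19;s=q@np.array([ax[1],-ax[0],0])
    k=(a>.072)&(a<.2)&(abs(s)<.02)&(abs(q[:,2])<.03)
    print("  slope",np.degrees(np.arctan(np.polyfit(a[k],q[k,2],1)[0])).round(2),"amax",a[k].max().round(4),k.sum())
    D=P[(np.hypot(P[:,0]-.695,P[:,1]+.071)<.085)&(P[:,2]>.038)&(P[:,2]<.055)]
    A=np.c_[2*D[:,:2],np.ones(len(D))];c=np.linalg.lstsq(A,(D[:,:2]**2).sum(1),rcond=None)[0];print("  dish",c[:2].round(4))
    x0,y0=(200,140) if n=="scene" else (225,90)
    ims.append(cv2.resize(p[y0:y0+170,x0:x0+220],None,fx=1.8,fy=1.8,interpolation=cv2.INTER_CUBIC))
cv2.imwrite("pics/fin.png",np.hstack(ims))
E
```

```text
{'time_s': 18.55, 'ee_pos': [0.6003, -0.236, 0.076], 'eef_rot': [-3.1414, 0.0, 1.0467], 'force': [-0.758, 0.2978, -0.3094], 'moment': [-0.0427, -0.0014, 0.0615], 'grip_width': 0.0159, 'grip_force': 39.9997, 'qpos': [-0.4314, 0.6317, 1.3517, -0.0, 1.1584, 0.0928]}
tip [ 0.69539961 -0.07152019  0.09497766]
scene tip FK [[294.9 237.3]] [([290.6, 237.5], 0.8)] dish model top [[295.9 251.7]]
  slope 0.25 amax 0.191 195
  dish [ 0.6972 -0.0694]
top tip FK [[311.1 160.1]] [([312.0, 157.8], 0.49)] dish model top [[310.4 164.7]]
  slope 0.69 amax 0.1859 173
  dish [ 0.6942 -0.073 ]
```

View pics/fin.png

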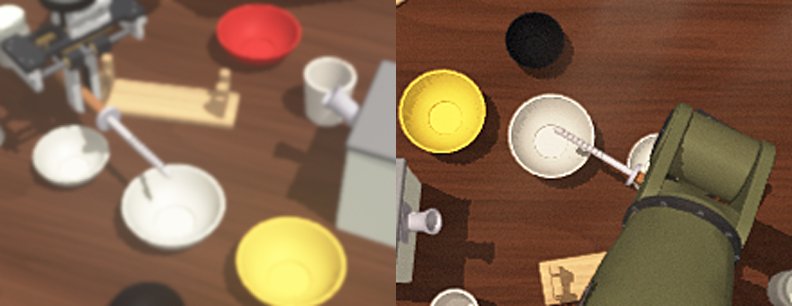

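The tip is over the middle of the white bowl (left panel (170,172), right panel (558,130)). The gauge is level, about 5 cm above the rim, and nothing else has moved. I'll hold briefly and hand in.

Call:
{"name": "carry_out", "arguments": {
  "motion": [
    [[0.0, 0.0, 0.0], 0],
    [[0.0, 0.0, 0.0], 0],
    [[0.0, 0.0, 0.0], 0],
    [[0.0, 0.0, 0.0], 0],
    [[0.0, 0.0, 0.0], 0]
  ]
}}

```text
time_s: 19.25
ee_pos: [0.6003, -0.2361, 0.0761]
eef_rot: [-3.142, -0.0, 1.046]
force: [-0.0, 0.5, -2.1]
grip_width: 0.0154
grip_force: 40.0
```

```bash
python3 -c "
from station import ctrl
print(ctrl.hand_in())"
```

```text
the job is handed in; nothing more can be done
None
```

I seated the gauge in the guide tube (easing from about 14 N to 9 N over 2 s), drew it right out, and handed in at 19.25 s with it held level, graduated face up, tip over the middle of the 130 mm white bowl and about 5 cm above its rim; nothing else was seen to move, and no verdict came back.

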